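# Sort the tartlet tins that rock

## Task

Three shallow gold tartlet tins stand on the bare steel table; a tin with a sprung base rocks when pressed at the rim. Put any that rock into the red rectangular scrap tub, and stand any that are steady upright on the parchment of the sheet pan beside the tin already there, setting them down without dropping them; leave that tin standing on the pan and do not disturb the other things on the table.

Things in the scene. Friction and masses are not known exactly. Their poses are not given: they have to be found in the camera images.
- tin_a_mid (a point): one of three look-alike shallow straight-sided gold tartlet tins standing open end up on the bare steel table: 66 mm outside diameter, 16 mm from table to rim, wall 3 mm, 40 to 80 g, empty. Point on the axis, half-way up (8 mm above the table); z up the axis. Sound or sprung: its resting pose does not tell, both kinds stand level with the rim 16 mm up
- tin_b_mid (a point): another of the three, same size and point; sound or sprung. A sound tin does not stir when its rim is pressed straight down with a few newtons; its wall reaches down to the table (8 mm below this point)
- tin_c_mid (a point): another of the three, same size and point; sound or sprung. A sprung base bellies out 3.5 mm (the wall ends 4.5 mm below this point) and stands on a flat 10 mm wide in its middle: a light press straight down on the rim, at any side, tips it 0.12 to 0.14 rad (7 to 8 degrees); the pressed edge dips about 3 mm, the far edge lifts about 4 mm; released, it settles back level
- tin_done_mid (a point): a sound tin of the same kind and size, already checked, standing upright on the sheet pan; the point is on its axis, half-way up. It stays on the pan
- pan_floor (a point): aluminium quarter sheet pan lying on the table, fixed, lined with parchment. This point is the centre of its flat floor, 3 mm above the table; x along the pan's long side, y along its short side, z up. Flat floor 310 by 220 mm, rim flaring outwards to 28 mm above the table, 331 by 241 mm over the rim
- tub_floor (a point): red plastic rectangular scrap tub, fixed, open at the top. This point is the centre of its inner floor, 4 mm above the table; x along its long side, y along its short side, z up. Inside 242 by 172 mm, flanged rim 63 mm above the table, 276 by 192 mm over the flange and its hand lips
- shaker: aluminium sugar shaker with a small wire handle, 64 mm across, 92 mm tall; origin at the centre of its underside. Bystander
- scraper: steel bench scraper with a black grip, lying flat, 75 by 150 mm blade, 22 mm high at the grip; origin at its underside. Bystander
- spoon: steel measuring spoon, 190 mm long, lying; origin at mid length, underside. Bystander
There are look-alikes about, which are no part of the job. Leave any blue or pink look-alike of the part that bears tin_c_mid alone.

How it is judged:
At the end, for the whole second after the job is handed in: Every tin that rocks is at rest inside the red tub, any way up (centre under 60 mm above its floor); every steady tin stands upright (within 0.1 rad), open end up, flat on the sheet pan's floor, at rest; the tin already on the pan still stands upright on it (((distance between tin_a_mid and tin_a_edge below 0.0062 m and x of tin_a_mid in the frame of tub_floor between -0.12 and 0.12 m and y of tin_a_mid in the frame of tub_floor between -0.085 and 0.085 m and z of tin_a_mid in the frame of tub_floor below 0.06 m and linear speed of tin_a below 0.03 m/s) or (not (distance between tin_a_mid and tin_a_edge below 0.0062 m) and x of tin_a_mid in the frame of pan_floor between -0.14 and 0.14 m and y of tin_a_mid in the frame of pan_floor between -0.1 and 0.1 m and z of tin_a_mid in the frame of pan_floor between 0.003 and 0.014 m and angle between tin_a_mid's own z axis and vertical below 0.1 rad and linear speed of tin_a below 0.03 m/s)) and ((distance between tin_b_mid and tin_b_edge below 0.0062 m and x of tin_b_mid in the frame of tub_floor between -0.12 and 0.12 m and y of tin_b_mid in the frame of tub_floor between -0.085 and 0.085 m and z of tin_b_mid in the frame of tub_floor below 0.06 m and linear speed of tin_b below 0.03 m/s) or (not (distance between tin_b_mid and tin_b_edge below 0.0062 m) and x of tin_b_mid in the frame of pan_floor between -0.14 and 0.14 m and y of tin_b_mid in the frame of pan_floor between -0.1 and 0.1 m and z of tin_b_mid in the frame of pan_floor between 0.003 and 0.014 m and angle between tin_b_mid's own z axis and vertical below 0.1 rad and linear speed of tin_b below 0.03 m/s)) and ((distance between tin_c_mid and tin_c_edge below 0.0062 m and x of tin_c_mid in the frame of tub_floor between -0.12 and 0.12 m and y of tin_c_mid in the frame of tub_floor between -0.085 and 0.085 m and z of tin_c_mid in the frame of tub_floor below 0.06 m and linear speed of tin_c below 0.03 m/s) or (not (distance between tin_c_mid and tin_c_edge below 0.0062 m) and x of tin_c_mid in the frame of pan_floor between -0.14 and 0.14 m and y of tin_c_mid in the frame of pan_floor between -0.1 and 0.1 m and z of tin_c_mid in the frame of pan_floor between 0.003 and 0.014 m and angle between tin_c_mid's own z axis and vertical below 0.1 rad and linear speed of tin_c below 0.03 m/s)) and x of tin_done_mid in the frame of pan_floor between -0.14 and 0.14 m and y of tin_done_mid in the frame of pan_floor between -0.1 and 0.1 m and z of tin_done_mid in the frame of pan_floor between 0.003 and 0.014 m and angle between tin_done_mid's own z axis and vertical below 0.1 rad and linear speed of tin_done below 0.03 m/s); the robot touches nothing.
It fails at once if a steady tin falls free from more than about 5 cm above the pan or table ((not (distance between tin_a_mid and tin_a_edge below 0.0062 m) and height (world z) of tin_a_mid above 0.065 m and contact force between tin_a and anything else below 0.001 N and linear speed of tin_a above 0.15 m/s) or (not (distance between tin_b_mid and tin_b_edge below 0.0062 m) and height (world z) of tin_b_mid above 0.065 m and contact force between tin_b and anything else below 0.001 N and linear speed of tin_b above 0.15 m/s) or (not (distance between tin_c_mid and tin_c_edge below 0.0062 m) and height (world z) of tin_c_mid above 0.065 m and contact force between tin_c and anything else below 0.001 N and linear speed of tin_c above 0.15 m/s)).
It fails at once if the tin already on the pan is knocked over or pushed more than 4 cm (distance of tin_done_mid from where it was at the start of the episode above 0.04 m or angle between tin_done_mid's own z axis and vertical above 0.5 rad).
It fails at once if one of the bystanders (shaker, scraper or spoon) is pushed more than 4 cm (distance of any of shaker, scraper, spoon from where it was at the start of the episode above 0.04 m).
It also fails if it takes over 72 s, if anything falls off the work surface, if the arm or the gripper's body presses on something with over 40 N, if the wrist force passes 120 N, or if a joint passes its speed limit or range.

## Robot

A 6-joint arm with a two-finger parallel gripper is mounted at the origin on the work surface. World frame = base frame: x ahead of the robot, y to its left, z up, the work surface at z = 0. Lengths are in m, angles in rad, forces in N, time in s.
With the tool pointing down it reaches from about 0.275 to 1 m from the base axis. Payload 8.4 kg.
Tool frame: the origin (TCP) lies on the mounting face of the last link; the fingertips stand 173 mm ahead of it and the grasp point (between the pads) lies env.grip_point_offset ahead of it (env.grip_point_offset is the distance from the TCP to the grasp point, in m); z points along the fingers, y is the line along which they close (so a half turn about z gives the same grasp; the last joint's range is limited). The gripper opens to 85 mm and grips with 20 to 120 N. Pads are 22 mm wide; open, the fingers measure 114 mm over their backs; the gripper's body (76 mm by 85 mm) begins 54 mm behind the grasp point. The pads swing forward as they close: fully open they stand 13 mm farther back than shut.
Start: joints at [-1.291, 0.353, 1.633, -0, 1.155, -0.002], TCP at [0.174, -0.6, 0.405] pointing down, gripper open.
Joint ranges: [-2.63, 2.63], [-0.92, 2.1], [0.06, 2.66], [-1.3, 4.44], [0, 2.69], [-3.02, 3.02]. Speed limits (rad/s): [2.22, 2.22, 2.79, 3.14, 3.14, 3.14].

## Interface

Orientations are given as a unit quaternion [w, x, y, z].
In Python, from rig import get_obs, imaging, job, models, env gives the robot as it stands. The module is installed in compiled form; this text tells all that it offers.
- The arm moves only by the tool jog_arm, never from a script. Its argument "series" is a list of rows, each an object with "translation": the shift along the tool's x, y, z in m, a list of three; "rotation": the turn, a rotation vector about the tool's x, y, z in rad, a list of three; "hand": the closure, from 0 (fully open) to 1 (shut). In form: [{"translation": [tx, ty, tz], "rotation": [wx, wy, wz], "hand": hand}, ...]. A call has 1 to 12 rows; each row shifts and turns the commanded pose from where the row before left it, along the tool's axes as they then stand; what a row does not reach is not made up. A row lasts 1/12 s, in which the tool goes at most 41.7 mm and 7.16 degrees, less where a joint would pass 70% of its speed; a pose out of reach is approached as far as the arm can. A call with a gripper value outside its range is refused whole. The fingers move at their own pace and stop on an object; "squeeze" is the grip in N (left out, the last holds). Time passes only in rows, so rows that do not move let the fingers close. It gives the time, the measured TCP pose, the force, the opening and the grip force at its end, in the units of the state.
- get_obs(): the state, without advancing time (a new reading comes with each control period).
- imaging.capture(name): name is "scene" or "top" or "wrist"; returns the picture (480x640x3 uint8, red, green, blue); there is no depth.
- imaging.camera_info(name): a dict with "fx", "fy", "cx", "cy" (pixels), "rvec" (rotation vector, rad) and "tvec" (3), from world to camera coordinates, as OpenCV has them. Camera axes: x right, y down, z forward; pixel columns grow to the right and rows downward; lengths in m; the calibration is good to about 2 mm. The wrist camera is an equidistant fisheye: a pixel r from the principal point sees the ray r / f radians off the axis. A picture is of the moment at which its call begins: read the wrist's pose just before it. camera_info takes no time and is no camera call; for the wrist camera it gives the pose at the moment of the call.
- job.close_job(): hands the job in; it is judged then, once.
Trained networks look in the newest picture that a camera, given by its name, has taken for a name from the list of things; names that differ only in an ending like _2 or _b are one class to them, and where a whole thing is asked for, a point or a joint stands for the part that bears it (a point fixed in the world has none). Each returns a list of dicts, best first, with "confidence" (0 to 1); they miss things now and then, are a little off and sometimes report something else, mostly with a low value. They report only what shows in the picture. A call takes as long as a camera call. They do not tell look-alikes from the thing itself.
- models.spot_in(label, camera): "pixel" ([column, row] in pixels, amid what is visible of it).
The state is a dict: "time_s": time; "joint_pos": joint angles; "joint_velocities": joint speeds; "tau": joint torques, N m; "position": TCP position; "eef_rot": TCP orientation; "contact_force": force on the tool from outside, world axes, zero at the start; "torque": the same for the moment, N m; "width": finger opening in m; "grip_force": force on a finger pad.
Only numpy, scipy, OpenCV 4.12 (cv2) and the standard library are available. Lean on these libraries where they do the work, as an engineer would, in place of code of your own. Each camera call takes 0.05 s, during which the arm holds its last target. There are 200 camera calls.

## Working session

There is one attempt and no reset: what is moved stays moved. The work goes in short steps, Python scripts to look and compute and a tool call to move; the robot and the scene stay as the last step left them, time stands still between calls to the robot, and variables do not carry over. Pictures are saved under pics/ and viewed, at most 10 in all, crops included, and the job is handed in when it is done.

Besides the shell and the picture viewer there is one more tool, called after ">>>" as a command line: name --argument value ..., lists and objects as JSON in quotes. jog_arm: Moves the arm, as the interface text tells. Its arguments: {"type":"object","properties":{"series":{"type":"array","items":{"type":"object","properties":{"translation":{"type":"array","items":{"type":"number"}},"rotation":{"type":"array","items":{"type":"number"}},"hand":{"type":"number"}}}},"squeeze":{"type":"number"}},"required":["series"]}

```bash
mkdir -p pics
cat > h.py <<'E'
import numpy as np, cv2
from rig import get_obs, imaging, job, models, env
def ray(cam,px,info=None):
    i=info or imaging.camera_info(cam)
    R=cv2.Rodrigues(np.array(i["rvec"],float))[0]; t=np.array(i["tvec"],float).ravel()
    x=(px[0]-i["cx"])/i["fx"]; y=(px[1]-i["cy"])/i["fy"]
    if cam=="wrist":
        r=np.hypot(x,y); s=np.sin(r)/r if r>1e-9 else 1; d=np.array([x*s,y*s,np.cos(r)])
    else: d=np.array([x,y,1.])
    return -R.T@t, R.T@d
def at_z(cam,px,z,info=None):
    o,d=ray(cam,px,info); return o+d*(z-o[2])/d[2]
def proj(cam,P,info=None):
    i=info or imaging.camera_info(cam)
    R=cv2.Rodrigues(np.array(i["rvec"],float))[0]; c=R@np.array(P,float)+np.array(i["tvec"],float).ravel()
    if cam=="wrist":
        h=np.hypot(c[0],c[1]); th=np.arctan2(h,c[2]); k=th/h if h>1e-9 else 0
        return np.array([i["cx"]+i["fx"]*c[0]*k,i["cy"]+i["fy"]*c[1]*k])
    return np.array([i["cx"]+i["fx"]*c[0]/c[2],i["cy"]+i["fy"]*c[1]/c[2]])
def save(cam,name):
    im=imaging.capture(cam); cv2.imwrite(f"pics/{name}.png",im[:,:,::-1]); return im
E
python3 - <<'E'
from h import *
print(env.grip_point_offset); o=get_obs(); print(o["position"],o["eef_rot"],o["width"],o["contact_force"])
for cam in ["top","scene"]:
    save(cam,cam+"0")
    o_,d=ray(cam,(320,240)); print(cam,o_.round(3),d.round(3))
    for l,z in [("tin_a_mid",.008),("tin_done_mid",.011),("pan_floor",.003),("tub_floor",.004),("shaker",.045),("scraper",.01),("spoon",.005)]:
        for r in models.spot_in(l,cam): print(cam,l,np.round(r["pixel"]),round(r["confidence"],2),at_z(cam,r["pixel"],z).round(3))
E
```

```text
0.1547
[ 0.17374715 -0.60010588  0.40396786] [-6.96428040e-04  9.90091960e-01  1.40418727e-01 -8.49417817e-05] 0.08549539259574333 [-0.02979333 -0.1702997   0.04837277]
top [0.447 0.005 1.015] [ 0.078  0.003 -0.997]
top tin_a_mid [268. 253.] 0.97 [0.498 0.121 0.008]
top tin_done_mid [455. 298.] 0.66 [ 0.398 -0.283  0.011]
top tin_done_mid [270. 250.] 0.66 [0.504 0.118 0.011]
top pan_floor [476. 280.] 0.64 [ 0.436 -0.333  0.003]
top tub_floor [172. 268.] 0.77 [0.466 0.334 0.004]
top shaker [407. 136.] 0.77 [ 0.748 -0.183  0.045]
top scraper [232. 140.] 0.89 [0.752 0.203 0.01 ]
top spoon [310. 132.] 0.98 [0.771 0.027 0.005]
scene [1.341 0.317 0.805] [-0.677 -0.28  -0.68 ]
scene tin_a_mid [373. 241.] 0.86 [0.508 0.111 0.008]
scene tin_done_mid [247. 181.] 0.83 [ 0.392 -0.288  0.011]
scene pan_floor [294. 215.] 0.42 [ 0.476 -0.109  0.003]
scene tub_floor [463. 246.] 0.96 [0.452 0.314 0.004]
scene shaker [209. 268.] 0.78 [ 0.748 -0.192  0.045]
scene shaker [296. 263.] 0.51 [ 0.671 -0.019  0.045]
scene scraper [383. 331.] 0.76 [0.756 0.203 0.01 ]
scene scraper [295. 216.] 0.74 [ 0.485 -0.105  0.01 ]
scene spoon [294. 312.] 0.97 [0.768 0.016 0.005]
```

View pics/top0.png

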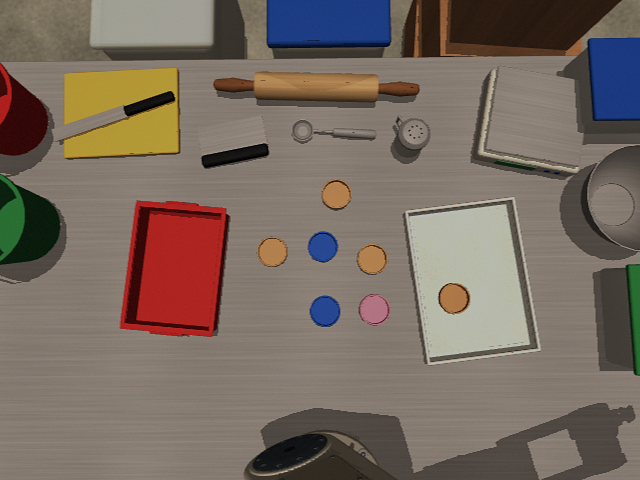

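View pics/scene0.png

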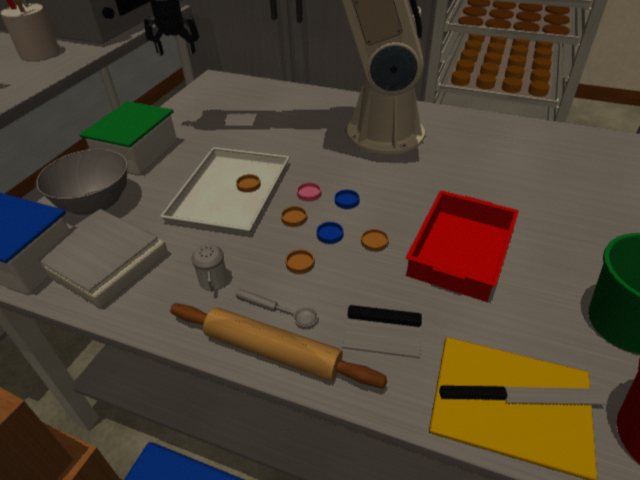

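Gold candidates in the top view are (336,195), (273,252) and (372,260), all on bare steel. The tin at (454,298) is already on the pan. The blue ones (323,247), (325,311) and the pink one (374,310) are look-alikes to leave alone. Next I refine the positions and confirm with a crop.

Run:
```python
from h import *
im=cv2.imread("pics/top0.png"); hsv=cv2.cvtColor(im,cv2.COLOR_BGR2HSV)
def comps(m,a0,roi=(0,640,100,400)):
    k=np.zeros_like(m);k[roi[2]:roi[3],roi[0]:roi[1]]=1;m=m*k
    n,l,s,c=cv2.connectedComponentsWithStats(m)
    return [(s[i,4],c[i],(l==i)) for i in range(1,n) if s[i,4]>a0]
H,S,V=[hsv[:,:,i].astype(int) for i in range(3)]
for nm,m in [("gold",(H>5)&(H<20)&(S>90)),("blue",(H>105)&(H<130)&(S>120)),("pink",(H>160)&(S>60)&(S<170)&(V>120))]:
    for a,c,l in comps(m.astype(np.uint8),200):
        ys,xs=np.nonzero(l); e=cv2.fitEllipse(cv2.convexHull(np.c_[xs,ys].astype(np.int32)))
        p=at_z("top",e[0],.012 if not(c[0]>400) else .015)
        print(nm,a,np.round(e[0],1),np.round(e[1],1),p.round(4))
for nm,m,z in [("red",((H<8)|(H>172))&(S>150),.063),("pan",(S<45)&(V>170),.028)]:
    k=np.ones((5,5),np.uint8)
    for a,c,l in comps(cv2.morphologyEx(m.astype(np.uint8),cv2.MORPH_CLOSE,k),3000):
        ys,xs=np.nonzero(l); b=cv2.boxPoints(cv2.minAreaRect(np.c_[xs,ys].astype(np.int32)))
        w=np.array([at_z("top",q,z)[:2] for q in b]); print(nm,a,b.round(),w.round(3).tolist(),w.mean(0).round(4),"sides",np.linalg.norm(w-np.roll(w,-1,0),axis=1).round(3), "ang",np.arctan2(*(w[1]-w[0])[::-1]).round(3))
cv2.imwrite("pics/crop.png",cv2.resize(im[170:350,230:550],None,fx=2.5,fy=2.5,interpolation=cv2.INTER_CUBIC))
```

```text
gold 713 [336.1 193.7] [29.6 30.4] [ 0.6278 -0.0288  0.012 ]
gold 725 [271.7 251.2] [30.1 30.2] [0.5018 0.1132 0.012 ]
gold 736 [372.1 258.6] [30.3 30.4] [ 0.4838 -0.1055  0.012 ]
gold 777 [454. 298.] [30.5 32.1] [ 0.3978 -0.2793  0.015 ]
blue 974 [616.5 109.4] [25.6 65. ] [ 0.8124 -0.6578  0.015 ]
blue 697 [322.5 246.2] [29.1 29.9] [0.5118 0.0023 0.012 ]
blue 733 [324.6 310.9] [29.6 30.9] [ 0.3722 -0.001   0.012 ]
pink 711 [374.7 309.3] [30.4 30.6] [ 0.3749 -0.1089  0.012 ]
red 12389 [[119. 330.]
 [134. 196.]
 [229. 207.]
 [215. 340.]] [[0.341, 0.419], [0.617, 0.399], [0.593, 0.197], [0.319, 0.223]] [0.4676 0.3097] sides [0.276 0.204 0.275 0.198] ang -0.074
pan 14665 [[405. 210.]
 [517. 194.]
 [540. 350.]
 [428. 367.]] [[0.587, -0.177], [0.621, -0.42], [0.289, -0.451], [0.257, -0.217]] [ 0.4383 -0.3161] sides [0.245 0.333 0.236 0.333] ang -1.431
```

View pics/crop.png

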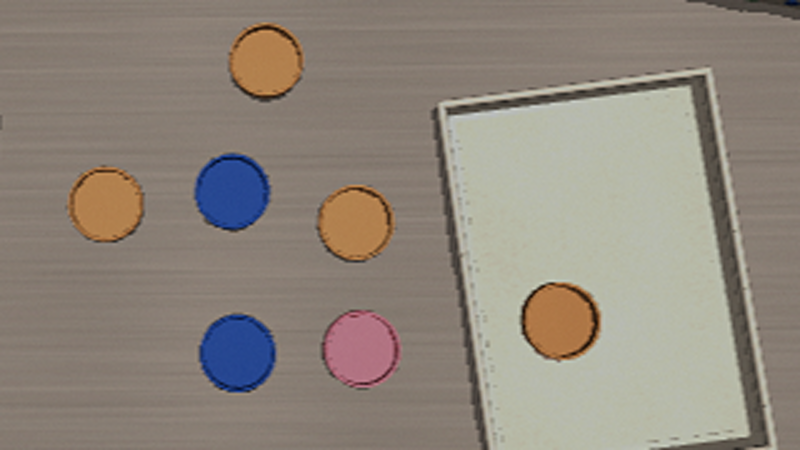

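The enlarged crop confirms three gold tins on bare steel: T1 (0.628,-0.029), T2 (0.502,0.113) and T3 (0.484,-0.106). They are clearly apart from the blue and pink ones. First I align the tool to the world axes with the fingers shut and go to the press point at T3's −x rim.

>>> jog_arm --series '[{"translation":[0,0,0],"rotation":[0,0,0.094],"hand":1},{"translation":[0,0,0],"rotation":[0,0,0.094],"hand":1},{"translation":[0,0,0],"rotation":[0,0,0.094],"hand":1},{"translation":[0.0173,-0.0309,0],"rotation":[0,0,0],"hand":1},{"translation":[0.0173,-0.0309,0],"rotation":[0,0,0],"hand":1},{"translation":[0.0173,-0.0309,0],"rotation":[0,0,0],"hand":1},{"translation":[0.0173,-0.0309,0],"rotation":[0,0,0],"hand":1},{"translation":[0.0173,-0.0309,0],"rotation":[0,0,0],"hand":1},{"translation":[0.0173,-0.0309,0],"rotation":[0,0,0],"hand":1},{"translation":[0.0173,-0.0309,0],"rotation":[0,0,0],"hand":1},{"translation":[0.0173,-0.0309,0],"rotation":[0,0,0],"hand":1},{"translation":[0.0173,-0.0309,0],"rotation":[0,0,0],"hand":1}]'

```text
time_s: 1.8
position: [0.33, -0.3207, 0.4049]
eef_rot: [0.0, 1.0, -0.0, 0.0]
contact_force: [0.3, -1.3, -0.9]
width: 0.0001
grip_force: 0.0
```

>>> jog_arm --series '[{"translation":[0.0122,-0.0216,0.0207],"rotation":[0,0,0],"hand":1},{"translation":[0.0122,-0.0216,0.0207],"rotation":[0,0,0],"hand":1},{"translation":[0.0122,-0.0216,0.0207],"rotation":[0,0,0],"hand":1},{"translation":[0.0122,-0.0216,0.0207],"rotation":[0,0,0],"hand":1},{"translation":[0.0122,-0.0216,0.0207],"rotation":[0,0,0],"hand":1},{"translation":[0.0122,-0.0216,0.0207],"rotation":[0,0,0],"hand":1},{"translation":[0.0122,-0.0216,0.0207],"rotation":[0,0,0],"hand":1},{"translation":[0.0122,-0.0216,0.0207],"rotation":[0,0,0],"hand":1},{"translation":[0.0122,-0.0216,0.0207],"rotation":[0,0,0],"hand":1},{"translation":[0.0122,-0.0216,0.0207],"rotation":[0,0,0],"hand":1},{"translation":[0,0,0],"rotation":[0,0,0],"hand":1},{"translation":[0,0,0],"rotation":[0,0,0],"hand":1}]'

```text
time_s: 2.8
position: [0.4517, -0.1053, 0.1968]
eef_rot: [-0.0, 1.0, 0.001, -0.001]
contact_force: [0.3, -0.5, -0.0]
width: -0.0001
grip_force: 0.0
```

Run:
```python
from h import *
o=get_obs(); print(o["position"].round(4) if hasattr(o["position"],'round') else o["position"],o["contact_force"])
i=imaging.camera_info("wrist"); save("wrist","w1")
print(proj("wrist",[.484,-.1055,.016],i),proj("wrist",[.451,-.1055,.016],i))
```

```text
[ 0.4517 -0.1053  0.1968] [ 0.33617757 -0.47310427 -0.03920964]
[313.02444647 234.54452987] [312.86317403 305.20780523]
```

View pics/w1.png

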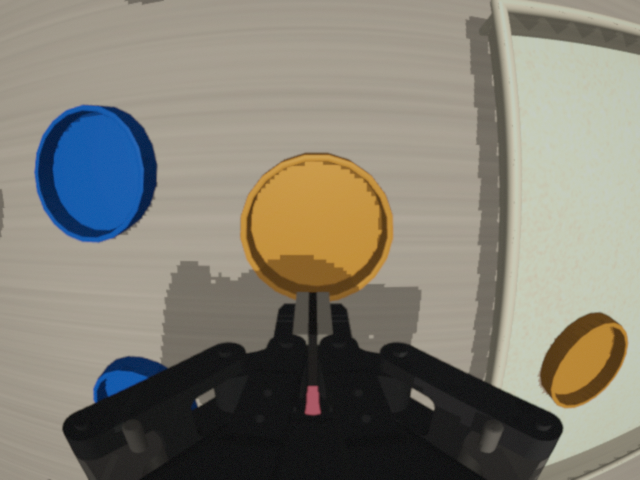

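T3's rim is centred at about (317,226), a few mm beyond the estimate, and the closed tips stand over its near rim. Now I press down gently.

>>> jog_arm --series '[{"translation":[0.003,0,0.0058],"rotation":[0,0,0],"hand":1},{"translation":[0,0,0.001],"rotation":[0,0,0],"hand":1},{"translation":[0,0,0.001],"rotation":[0,0,0],"hand":1},{"translation":[0,0,0.001],"rotation":[0,0,0],"hand":1},{"translation":[0,0,0],"rotation":[0,0,0],"hand":1}]'

```text
time_s: 3.27
position: [0.4546, -0.1069, 0.1893]
eef_rot: [0.0, 1.0, -0.0, 0.0]
contact_force: [-1.9, -1.4, 4.5]
width: -0.0001
grip_force: 2.4
```

>>> jog_arm --series '[{"translation":[0,0,0.0005],"rotation":[0,0,0],"hand":1},{"translation":[0,0,0],"rotation":[0,0,0],"hand":1}]'

```text
time_s: 3.43
position: [0.4547, -0.1068, 0.1892]
eef_rot: [0.0, 1.0, -0.0, 0.0]
contact_force: [-2.5, -1.4, 10.5]
width: 0.0001
grip_force: 5.2
```

```bash
cat >> h.py <<'E'
def tin(z=.016,near=(320,225),show=True):
    """rim ellipse of the gold blob nearest a pixel in the wrist view -> world"""
    i=imaging.camera_info("wrist"); im=imaging.capture("wrist")
    hsv=cv2.cvtColor(im,cv2.COLOR_RGB2HSV); H,S=hsv[...,0].astype(int),hsv[...,1]
    n,l,s,c=cv2.connectedComponentsWithStats(((H>10)&(H<24)&(S>110)).astype(np.uint8))
    k=min((k for k in range(1,n) if s[k,4]>1500),key=lambda k:np.hypot(*(c[k]-near)))
    cs,_=cv2.findContours((l==k).astype(np.uint8),cv2.RETR_EXTERNAL,cv2.CHAIN_APPROX_NONE)
    h=cv2.convexHull(max(cs,key=len))[:,0]
    w=np.array([at_z("wrist",p,z,i)[:2] for p in h.astype(float)])
    # circle fit in the rim plane
    A=np.c_[2*w,np.ones(len(w))]; q=np.linalg.lstsq(A,(w**2).sum(1),rcond=None)[0]
    print("tin xy",q[:2].round(4),"r",np.sqrt(q[2]+q[0]**2+q[1]**2).round(4),"px box",h.min(0),h.max(0),"far x",w[:,0].max().round(4))
    return im
E
python3 - <<'E'
from h import *
im=tin(); cv2.imwrite("pics/p3.png",im[...,::-1])
E
```

```text
tin xy [ 0.4853 -0.107 ] r 0.0326 px box [234 163] [391 309] far x 0.518
```

View pics/p3.png

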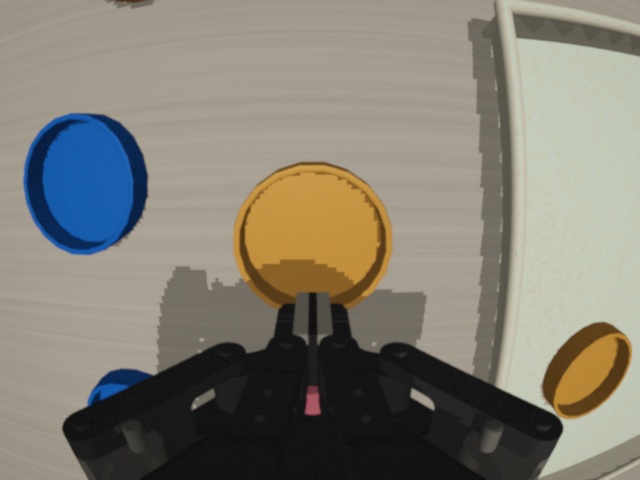

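T3 is firm: contact at full rim height (tip 16.3 mm), 10 N, no dip, and the image shows it level. Next I press T1.

>>> jog_arm --series '[{"translation":[0,0,-0.03],"rotation":[0,0,0],"hand":1},{"translation":[0.0285,-0.0156,0],"rotation":[0,0,0],"hand":1},{"translation":[0.0285,-0.0156,0],"rotation":[0,0,0],"hand":1},{"translation":[0.0285,-0.0156,0],"rotation":[0,0,0],"hand":1},{"translation":[0.0285,-0.0156,0],"rotation":[0,0,0],"hand":1},{"translation":[0.0285,-0.0156,0],"rotation":[0,0,0],"hand":1},{"translation":[0,0,0.0235],"rotation":[0,0,0],"hand":1},{"translation":[0,0,0.0043],"rotation":[0,0,0],"hand":1},{"translation":[0,0,0.001],"rotation":[0,0,0],"hand":1},{"translation":[0,0,0.001],"rotation":[0,0,0],"hand":1},{"translation":[0,0,0.001],"rotation":[0,0,0],"hand":1},{"translation":[0,0,0],"rotation":[0,0,0],"hand":1}]'

```text
time_s: 4.48
position: [0.5973, -0.0283, 0.1891]
eef_rot: [-0.001, 1.0, -0.001, 0.001]
contact_force: [0.1, 5.5, 10.5]
width: 0.0002
grip_force: 5.0
```

Run:
```python
from h import *
im=tin(); cv2.imwrite("pics/p1.png",im[...,::-1]); o=get_obs(); print(o["position"],o["contact_force"])
```

```text
tin xy [ 0.6289 -0.0303] r 0.0327 px box [237 160] [398 310] far x 0.662
[ 0.59727587 -0.02831136  0.18920359] [-0.07299375  6.65265821  9.78939819]
```

T1 reads the same height and force, so it's steady. Next I press T2.

>>> jog_arm --series '[{"translation":[0,0,-0.03],"rotation":[0,0,0],"hand":1},{"translation":[-0.0251,-0.0284,0],"rotation":[0,0,0],"hand":1},{"translation":[-0.0251,-0.0284,0],"rotation":[0,0,0],"hand":1},{"translation":[-0.0251,-0.0284,0],"rotation":[0,0,0],"hand":1},{"translation":[-0.0251,-0.0284,0],"rotation":[0,0,0],"hand":1},{"translation":[-0.0251,-0.0284,0],"rotation":[0,0,0],"hand":1},{"translation":[0,0,0.0235],"rotation":[0,0,0],"hand":1},{"translation":[0,0,0.0035],"rotation":[0,0,0],"hand":1},{"translation":[0,0,0.001],"rotation":[0,0,0],"hand":1},{"translation":[0,0,0.001],"rotation":[0,0,0],"hand":1},{"translation":[0,0,0.001],"rotation":[0,0,0],"hand":1},{"translation":[0,0,0],"rotation":[0,0,0],"hand":1}]'

```text
time_s: 5.53
position: [0.4724, 0.1129, 0.188]
eef_rot: [-0.0, 1.0, -0.001, 0.0]
contact_force: [0.0, -0.5, 0.1]
width: -0.0
grip_force: 0.0
```

Run:
```python
from h import *
im=tin(); cv2.imwrite("pics/p2.png",im[...,::-1]); o=get_obs(); print(o["position"],o["contact_force"])
```

```text
tin xy [0.5029 0.1115] r 0.0324 px box [236 164] [395 311] far x 0.5354
[0.47227867 0.11306382 0.18796961] [-0.08652269  0.58411798  0.36227201]
```

No force at 1.2 mm below the other tins' rim height, so I go down a little further and look.

>>> jog_arm --series '[{"translation":[0,0,0.001],"rotation":[0,0,0],"hand":1},{"translation":[0,0,0.0005],"rotation":[0,0,0],"hand":1},{"translation":[0,0,0],"rotation":[0,0,0],"hand":1}]'

```text
time_s: 5.83
position: [0.4718, 0.1135, 0.1861]
eef_rot: [-0.0, 1.0, -0.0, 0.0]
contact_force: [-0.5, -0.2, 1.2]
width: -0.0003
grip_force: 0.2
```

Run:
```python
from h import *
im2=tin(); o=get_obs(); print(o["position"],o["contact_force"])
im1=cv2.imread("pics/p1.png")
cv2.imwrite("pics/cmp.png",np.hstack([im1[120:400,180:460],im2[120:400,180:460,::-1]]))
```

```text
tin xy [0.5025 0.1116] r 0.0323 px box [236 164] [398 312] far x 0.5349
[0.47173926 0.11359275 0.18613269] [ 0.48998426 -0.2215613   0.04887145]
```

View pics/cmp.png

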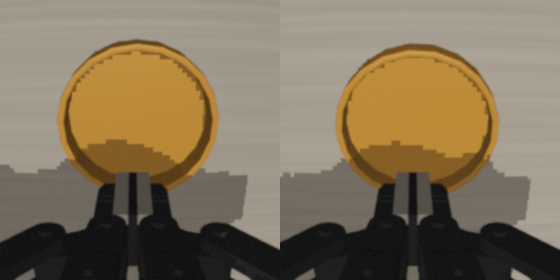

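T2 dips about 3 mm under almost no force (left = T1 level, right = T2 with its far wall lifted), so T2 is sprung and T1 and T3 are sound. Now I grasp T2.

>>> jog_arm --series '[{"translation":[0,0,-0.03],"rotation":[0,0,0],"hand":1},{"translation":[0.031,0.0015,0],"rotation":[0,0,0],"hand":0},{"translation":[0,0,0],"rotation":[0,0,0],"hand":0},{"translation":[0,0,0],"rotation":[0,0,0],"hand":0},{"translation":[0,0,0],"rotation":[0,0,0],"hand":0},{"translation":[0,0,0],"rotation":[0,0,0],"hand":0},{"translation":[0,0,0],"rotation":[0,0,0],"hand":0}]'

```text
time_s: 6.47
position: [0.5018, 0.1121, 0.2155]
eef_rot: [0.0, 1.0, -0.0, -0.001]
contact_force: [-0.0, -0.5, 0.4]
width: 0.0723
grip_force: 0.0
```

Run:
```python
from h import *
tin(); o=get_obs(); print(o["position"],o["width"])
```

```text
tin xy [0.5041 0.1114] r 0.0332 px box [249 215] [379 340] far x 0.5382
[0.50193226 0.11215813 0.21563174] 0.07881608942095049
```

>>> jog_arm --series '[{"translation":[0.001,0.0005,0],"rotation":[0,0,0],"hand":0},{"translation":[0,0,0.01],"rotation":[0,0,0],"hand":0},{"translation":[0,0,0.018],"rotation":[0,0,0],"hand":0},{"translation":[0,0,0.016],"rotation":[0,0,0],"hand":0},{"translation":[0,0,0],"rotation":[0,0,0],"hand":0.4},{"translation":[0,0,0],"rotation":[0,0,0],"hand":0.6},{"translation":[0,0,0],"rotation":[0,0,0],"hand":0.6},{"translation":[0,0,0],"rotation":[0,0,0],"hand":0.6}]' --squeeze 30

```text
time_s: 7.18
position: [0.504, 0.1118, 0.1727]
eef_rot: [-0.0, 1.0, -0.0, 0.0]
contact_force: [-0.4, -0.4, -0.6]
width: 0.0639
grip_force: 33.0
```

>>> jog_arm --series '[{"translation":[0,0,-0.03],"rotation":[0,0,0],"hand":0.6},{"translation":[0,0,-0.035],"rotation":[0,0,0],"hand":0.6},{"translation":[0,0,-0.03],"rotation":[0,0,0],"hand":0.6},{"translation":[-0.006,-0.0325,0],"rotation":[0,0,0],"hand":0.6},{"translation":[-0.006,-0.0325,0],"rotation":[0,0,0],"hand":0.6},{"translation":[-0.006,-0.0325,0],"rotation":[0,0,0],"hand":0.6},{"translation":[-0.006,-0.0325,0],"rotation":[0,0,0],"hand":0.6},{"translation":[-0.006,-0.0325,0],"rotation":[0,0,0],"hand":0.6},{"translation":[-0.006,-0.0325,0],"rotation":[0,0,0],"hand":0.6},{"translation":[0,0,0],"rotation":[0,0,0],"hand":0.6},{"translation":[0,0,0],"rotation":[0,0,0],"hand":0.6}]'

```text
time_s: 8.1
position: [0.4673, 0.3083, 0.2678]
eef_rot: [-0.0, 1.0, 0.001, 0.001]
contact_force: [0.5, 0.0, -1.4]
width: 0.0638
grip_force: 33.8
```

Run:
```python
from h import *
o=get_obs(); print(o["position"],o["width"],o["grip_force"])
save("wrist","t1")
```

```text
[0.46732039 0.3082908  0.26784423] 0.06382441473753321 33.82783804088831
```

View pics/t1.png

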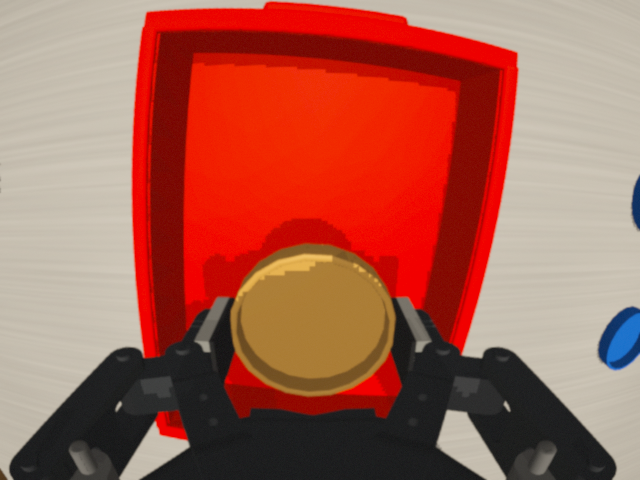

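The tin is held at (313,318), centred over the tub. I lower it and release.

>>> jog_arm --series '[{"translation":[0,0,0.035],"rotation":[0,0,0],"hand":0.6},{"translation":[0,0,0.03],"rotation":[0,0,0],"hand":0.6},{"translation":[0,0,0.008],"rotation":[0,0,0],"hand":0.6},{"translation":[0,0,0],"rotation":[0,0,0],"hand":0.6},{"translation":[0,0,0],"rotation":[0,0,0],"hand":0},{"translation":[0,0,0],"rotation":[0,0,0],"hand":0},{"translation":[0,0,0],"rotation":[0,0,0],"hand":0},{"translation":[0,0,0],"rotation":[0,0,0],"hand":0},{"translation":[0,0,-0.035],"rotation":[0,0,0],"hand":0},{"translation":[0,0,-0.035],"rotation":[0,0,0],"hand":0}]'

```text
time_s: 8.98
position: [0.467, 0.3062, 0.2639]
eef_rot: [0.001, 1.0, -0.0, -0.002]
contact_force: [1.1, 0.3, 0.1]
width: 0.0855
grip_force: 0.0
```

Run:
```python
from h import *
o=get_obs(); print(o["position"],o["width"])
tin(z=.02,near=(313,318))
```

```text
[0.46697724 0.30623034 0.26393409] 0.08545131739447953
tin xy [0.4693 0.306 ] r 0.033 px box [258 199] [365 302] far x 0.5024
```

>>> jog_arm --series '[{"translation":[0.0147,0.0307,0],"rotation":[0,0,0],"hand":0},{"translation":[0.0147,0.0307,0],"rotation":[0,0,0],"hand":0},{"translation":[0.0147,0.0307,0],"rotation":[0,0,0],"hand":0},{"translation":[0.0147,0.0307,0],"rotation":[0,0,0],"hand":0},{"translation":[0.0147,0.0307,0],"rotation":[0,0,0],"hand":0},{"translation":[0.0147,0.0307,0.01],"rotation":[0,0,0],"hand":0},{"translation":[0.0147,0.0307,0.01],"rotation":[0,0,0],"hand":0},{"translation":[0.0147,0.0307,0.01],"rotation":[0,0,0],"hand":0},{"translation":[0.0147,0.0307,0.01],"rotation":[0,0,0],"hand":0},{"translation":[0.0147,0.0307,0.01],"rotation":[0,0,0],"hand":0},{"translation":[0.0147,0.0307,0],"rotation":[0,0,0],"hand":0},{"translation":[0,0,0],"rotation":[0,0,0],"hand":0}]'

```text
time_s: 10.03
position: [0.6317, -0.0357, 0.2146]
eef_rot: [0.001, 1.0, -0.002, 0.002]
contact_force: [0.4, 0.3, 1.5]
width: 0.085
grip_force: 0.0
```

Run:
```python
from h import *
o=get_obs(); print(o["position"],o["width"])
tin(near=(313,290))
```

```text
[ 0.63169625 -0.03574551  0.21455584] 0.08496859035085624
tin xy [ 0.6303 -0.0302] r 0.0332 px box [236 225] [365 349] far x 0.6646
```

>>> jog_arm --series '[{"translation":[0,0,0],"rotation":[0,0,0],"hand":0},{"translation":[0,0,0],"rotation":[0,0,0],"hand":0}]'

```text
time_s: 10.25
position: [0.629, -0.0303, 0.2145]
eef_rot: [-0.0, 1.0, 0.0, 0.0]
contact_force: [0.3, -0.6, 0.2]
width: 0.0854
grip_force: 0.0
```

Run:
```python
from h import *
o=get_obs(); print(o["position"],o["width"])
tin(near=(313,290))
```

```text
[ 0.62896985 -0.03030926  0.2144926 ] 0.08541188238591843
tin xy [ 0.6302 -0.03  ] r 0.0332 px box [247 218] [377 344] far x 0.6646
```

Settled and centred. I grasp T1 at TCP z ≈ 0.172, as before, and lift.

>>> jog_arm --series '[{"translation":[0.001,0,0.01],"rotation":[0,0,0],"hand":0},{"translation":[0,0,0.018],"rotation":[0,0,0],"hand":0},{"translation":[0,0,0.0145],"rotation":[0,0,0],"hand":0},{"translation":[0,0,0],"rotation":[0,0,0],"hand":0.4},{"translation":[0,0,0],"rotation":[0,0,0],"hand":0.6},{"translation":[0,0,0],"rotation":[0,0,0],"hand":0.6},{"translation":[0,0,0],"rotation":[0,0,0],"hand":0.6}]' --squeeze 30

```text
time_s: 10.88
position: [0.6307, -0.0309, 0.1721]
eef_rot: [0.0, 1.0, 0.0, 0.0]
contact_force: [-0.5, -0.2, 0.0]
width: 0.0651
grip_force: 33.2
```

>>> jog_arm --series '[{"translation":[0,0,-0.025],"rotation":[0,0,0],"hand":0.6},{"translation":[0,0,-0.03],"rotation":[0,0,0],"hand":0.6},{"translation":[-0.0092,0.0303,0],"rotation":[0,0,0],"hand":0.6},{"translation":[-0.0092,0.0303,0],"rotation":[0,0,0],"hand":0.6},{"translation":[-0.0092,0.0303,0],"rotation":[0,0,0],"hand":0.6},{"translation":[-0.0092,0.0303,0],"rotation":[0,0,0],"hand":0.6},{"translation":[-0.0092,0.0303,0],"rotation":[0,0,0],"hand":0.6},{"translation":[-0.0092,0.0303,0],"rotation":[0,0,0],"hand":0.6},{"translation":[-0.0092,0.0303,0],"rotation":[0,0,0],"hand":0.6},{"translation":[-0.0092,0.0303,0],"rotation":[0,0,0],"hand":0.6},{"translation":[-0.0092,0.0303,0],"rotation":[0,0,0],"hand":0.6},{"translation":[0,0,0],"rotation":[0,0,0],"hand":0.6}]'

```text
time_s: 11.88
position: [0.5463, -0.3085, 0.2277]
eef_rot: [0.001, 1.0, -0.002, 0.001]
contact_force: [-0.9, 0.3, -0.0]
width: 0.0646
grip_force: 33.7
```

>>> jog_arm --series '[{"translation":[0,0,0],"rotation":[0,0,0],"hand":0.6},{"translation":[0,0,0],"rotation":[0,0,0],"hand":0.6}]'

```text
time_s: 12.05
position: [0.5475, -0.3037, 0.227]
eef_rot: [0.0, 1.0, -0.001, 0.0]
contact_force: [-0.7, 0.5, -0.7]
width: 0.0648
grip_force: 33.7
```

Run:
```python
from h import *
o=get_obs(); print(o["position"],o["width"],o["grip_force"]); save("wrist","pl1")
```

```text
[ 0.54752275 -0.30368257  0.22704882] 0.06484732015262577 33.734614960849285
```

View pics/pl1.png

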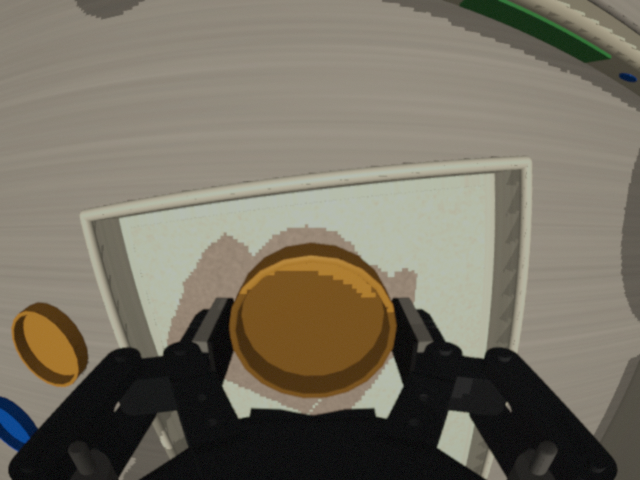

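T1 is held at (313,320), level, over the pan's far half with room all round. I lower it slowly onto the parchment.

>>> jog_arm --series '[{"translation":[0,0,0.015],"rotation":[0,0,0],"hand":0.6},{"translation":[0,0,0.018],"rotation":[0,0,0],"hand":0.6},{"translation":[0,0,0.012],"rotation":[0,0,0],"hand":0.6},{"translation":[0,0,0.004],"rotation":[0,0,0],"hand":0.6},{"translation":[0,0,0.001],"rotation":[0,0,0],"hand":0.6},{"translation":[0,0,0.001],"rotation":[0,0,0],"hand":0.6},{"translation":[0,0,0.0005],"rotation":[0,0,0],"hand":0.6},{"translation":[0,0,0],"rotation":[0,0,0],"hand":0.6}]'

```text
time_s: 12.77
position: [0.5478, -0.3038, 0.1757]
eef_rot: [0.0, 1.0, -0.0, 0.0]
contact_force: [0.3, 0.3, -0.8]
width: 0.0649
grip_force: 33.7
```

>>> jog_arm --series '[{"translation":[0,0,0.0005],"rotation":[0,0,0],"hand":0.6},{"translation":[0,0,0.0005],"rotation":[0,0,0],"hand":0.6},{"translation":[0,0,0],"rotation":[0,0,0],"hand":0.6}]'

```text
time_s: 13.02
position: [0.5475, -0.3038, 0.1743]
eef_rot: [0.0, 1.0, -0.0, 0.0]
contact_force: [0.1, -0.0, -0.3]
width: 0.0651
grip_force: 33.7
```

Nearly or just touching, so I release and rise.

>>> jog_arm --series '[{"translation":[0,0,0.0003],"rotation":[0,0,0],"hand":0.6},{"translation":[0,0,0],"rotation":[0,0,0],"hand":0},{"translation":[0,0,0],"rotation":[0,0,0],"hand":0},{"translation":[0,0,0],"rotation":[0,0,0],"hand":0},{"translation":[0,0,0],"rotation":[0,0,0],"hand":0},{"translation":[0,0,-0.02],"rotation":[0,0,0],"hand":0},{"translation":[0,0,-0.04],"rotation":[0,0,0],"hand":0},{"translation":[0,0,0],"rotation":[0,0,0],"hand":0}]'

```text
time_s: 13.68
position: [0.5495, -0.3049, 0.2395]
eef_rot: [0.002, 1.0, -0.0, 0.003]
contact_force: [2.4, -0.6, 1.5]
width: 0.0855
grip_force: 0.0
```

Run:
```python
from h import *
o=get_obs(); print(o["position"],o["width"]); tin(z=.019,near=(313,300))
```

```text
[ 0.54950712 -0.30487493  0.2395241 ] 0.08550944008308516
tin xy [ 0.5488 -0.3037] r 0.033 px box [251 215] [367 328] far x 0.5829
```

>>> jog_arm --series '[{"translation":[-0.0088,-0.0281,0],"rotation":[0,0,0],"hand":0},{"translation":[-0.0088,-0.0281,0],"rotation":[0,0,0],"hand":0},{"translation":[-0.0088,-0.0281,0],"rotation":[0,0,0],"hand":0},{"translation":[-0.0088,-0.0281,0],"rotation":[0,0,0],"hand":0},{"translation":[-0.0088,-0.0281,0],"rotation":[0,0,0],"hand":0},{"translation":[-0.0088,-0.0281,0],"rotation":[0,0,0],"hand":0},{"translation":[-0.0088,-0.0281,0.018],"rotation":[0,0,0],"hand":0},{"translation":[0,0,0],"rotation":[0,0,0],"hand":0},{"translation":[0,0,0],"rotation":[0,0,0],"hand":0},{"translation":[0,0,0],"rotation":[0,0,0],"hand":0}]'

```text
time_s: 14.57
position: [0.4862, -0.1071, 0.2156]
eef_rot: [0.0, 1.0, 0.0, 0.0]
contact_force: [-0.0, -0.0, 1.2]
width: 0.0855
grip_force: 0.0
```

Run:
```python
from h import *
o=get_obs(); print(o["position"],o["width"]); tin(near=(313,285))
```

```text
[ 0.48622415 -0.10712618  0.21561406] 0.08546031767771517
tin xy [ 0.4865 -0.1071] r 0.0333 px box [248 220] [376 344] far x 0.5206
```

>>> jog_arm --series '[{"translation":[0,0,0.01],"rotation":[0,0,0],"hand":0},{"translation":[0,0,0.018],"rotation":[0,0,0],"hand":0},{"translation":[0,0,0.0155],"rotation":[0,0,0],"hand":0},{"translation":[0,0,0],"rotation":[0,0,0],"hand":0.4},{"translation":[0,0,0],"rotation":[0,0,0],"hand":0.6},{"translation":[0,0,0],"rotation":[0,0,0],"hand":0.6},{"translation":[0,0,0],"rotation":[0,0,0],"hand":0.6},{"translation":[0,0,0],"rotation":[0,0,0],"hand":0.6}]' --squeeze 30

```text
time_s: 15.28
position: [0.4863, -0.1072, 0.173]
eef_rot: [0.0, 1.0, -0.0, 0.001]
contact_force: [0.2, -0.3, 0.5]
width: 0.0636
grip_force: 33.6
```

>>> jog_arm --series '[{"translation":[0,0,-0.025],"rotation":[0,0,0],"hand":0.6},{"translation":[0,0,-0.03],"rotation":[0,0,0],"hand":0.6},{"translation":[-0.0014,0.0281,0],"rotation":[0,0,0],"hand":0.6},{"translation":[-0.0014,0.0281,0],"rotation":[0,0,0],"hand":0.6},{"translation":[-0.0014,0.0281,0],"rotation":[0,0,0],"hand":0.6},{"translation":[-0.0014,0.0281,0],"rotation":[0,0,0],"hand":0.6},{"translation":[-0.0014,0.0281,0],"rotation":[0,0,0],"hand":0.6},{"translation":[-0.0014,0.0281,0],"rotation":[0,0,0],"hand":0.6},{"translation":[-0.0014,0.0281,0],"rotation":[0,0,0],"hand":0.6},{"translation":[-0.0014,0.0281,0],"rotation":[0,0,0],"hand":0.6},{"translation":[0,0,0],"rotation":[0,0,0],"hand":0.6},{"translation":[0,0,0],"rotation":[0,0,0],"hand":0.6}]'

```text
time_s: 16.28
position: [0.4745, -0.333, 0.2278]
eef_rot: [0.0, 1.0, -0.001, 0.0]
contact_force: [0.2, 0.3, -0.6]
width: 0.0636
grip_force: 33.9
```

Run:
```python
from h import *
o=get_obs(); print(o["position"],o["width"],o["grip_force"]); save("wrist","pl3")
```

```text
[ 0.47449024 -0.33303779  0.2277651 ] 0.06357131658763261 33.884584897896275
```

View pics/pl3.png

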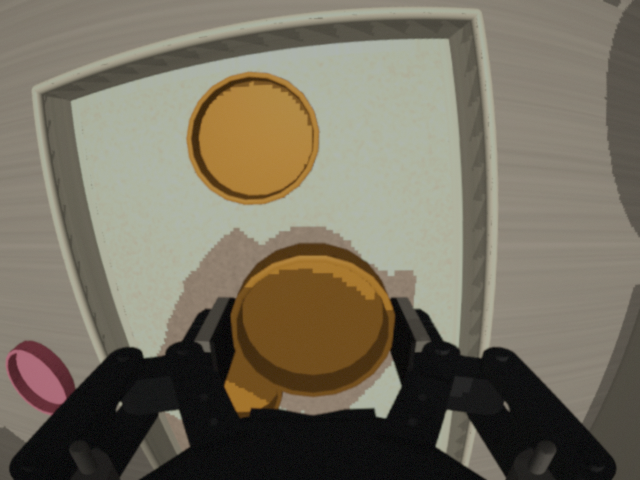

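T1 stands upright on the pan at (253,138). T3 is held over free parchment, and the done tin shows below at (250,395), clear of the fingers. I lower T3.

>>> jog_arm --series '[{"translation":[0,0,0.015],"rotation":[0,0,0],"hand":0.6},{"translation":[0,0,0.018],"rotation":[0,0,0],"hand":0.6},{"translation":[0,0,0.012],"rotation":[0,0,0],"hand":0.6},{"translation":[0,0,0.004],"rotation":[0,0,0],"hand":0.6},{"translation":[0,0,0.001],"rotation":[0,0,0],"hand":0.6},{"translation":[0,0,0.001],"rotation":[0,0,0],"hand":0.6},{"translation":[0,0,0.001],"rotation":[0,0,0],"hand":0.6},{"translation":[0,0,0.0005],"rotation":[0,0,0],"hand":0.6},{"translation":[0,0,0],"rotation":[0,0,0],"hand":0.6}]'

```text
time_s: 17.08
position: [0.4748, -0.3319, 0.1753]
eef_rot: [0.0, 1.0, -0.0, 0.0]
contact_force: [0.4, -0.0, -0.5]
width: 0.063
grip_force: 33.9
```

>>> jog_arm --series '[{"translation":[0,0,0.0005],"rotation":[0,0,0],"hand":0.6},{"translation":[0,0,0.0003],"rotation":[0,0,0],"hand":0.6},{"translation":[0,0,0],"rotation":[0,0,0],"hand":0.6},{"translation":[0,0,0],"rotation":[0,0,0],"hand":0},{"translation":[0,0,0],"rotation":[0,0,0],"hand":0},{"translation":[0,0,0],"rotation":[0,0,0],"hand":0},{"translation":[0,0,0],"rotation":[0,0,0],"hand":0},{"translation":[0,0,-0.02],"rotation":[0,0,0],"hand":0},{"translation":[0,0,-0.04],"rotation":[0,0,0],"hand":0},{"translation":[0,0,-0.04],"rotation":[0,0,0],"hand":0},{"translation":[0,0,0],"rotation":[0,0,0],"hand":0},{"translation":[0,0,0],"rotation":[0,0,0],"hand":0}]'

```text
time_s: 18.08
position: [0.4754, -0.3324, 0.2765]
eef_rot: [0.001, 1.0, -0.0, 0.002]
contact_force: [0.1, 0.7, 0.6]
width: 0.0856
grip_force: 0.0
```

Run:
```python
from h import *
o=get_obs(); print(o["position"],o["width"],o["contact_force"]); im=tin(z=.019,near=(313,300))
t=imaging.capture("scene")
cv2.imwrite("pics/end.png",cv2.resize(np.hstack([im[...,::-1],t[...,::-1]]),(800,300)))
```

```text
[ 0.47543201 -0.33235158  0.2764912 ] 0.0856078297718376 [0.07173618 0.65795391 0.55661868]
tin xy [ 0.4755 -0.332 ] r 0.0328 px box [261 201] [360 299] far x 0.5088
```

View pics/end.png

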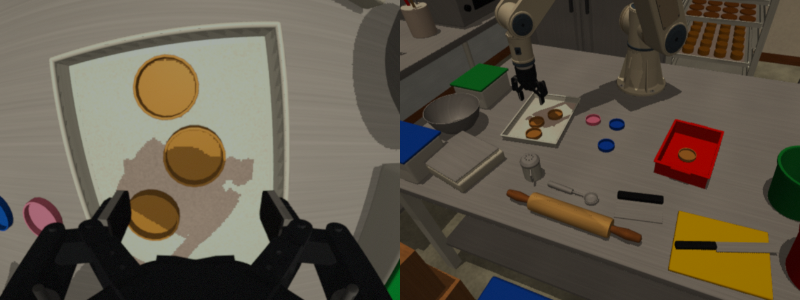

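Three tins stand flat on the pan: (166,86), (194,155) and the original at (154,214). The sprung one lies in the tub at (687,155), and the bystanders and look-alikes haven't moved. I hand the job in.

```bash
python3 -c "
from rig import job; print(job.close_job())"
```

```text
the job is handed in; nothing more can be done
None
```

I put the one tin that rocked in the red tub and stood the two steady tins upright on the parchment beside the original, then handed the job in at about 18 s of the 72 s; no verdict was shown.

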